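# Refit the tap knob on a returned hob and hold it pushed in

## Robot

A 6-joint arm with a two-finger parallel gripper is mounted at the origin on the work surface. World frame = base frame: x ahead of the robot, y to its left, z up, the work surface at z = 0. Lengths are in m, angles in rad, forces in N, time in s.
With the tool pointing down it reaches from about 0.4 to 0.825 m from the base axis. Payload 7 kg.
Tool frame: the origin (TCP) lies between the finger pads; the fingertips stand 17 mm ahead of it and the grasp point (between the pads) lies 2 mm behind it; z points along the fingers, y is the line along which they close (so a half turn about z gives the same grasp; the last joint's range is limited). The gripper opens to 88 mm and grips with 3 to 60 N. Pads are 19 mm wide; open, the fingers measure 130 mm over their backs; the gripper's body (78 mm by 193 mm) begins 47 mm behind the grasp point.
Start: joints at [-0.947, 0.359, 0.012, 0, -1.224, -0.288], TCP at [0.222, -0.637, 0.244] pointing down, gripper open.
Joint ranges: [-3.07, 3.07], [-1.43, 2.12], [-1.02, 1.25], [-3.03, 1.67], [-3.05, -0], [-3.03, 3.03]. Speed limits (rad/s): [2.39, 2.39, 3.01, 3.14, 3.14, 3.14].

## Interface

Orientations are given as [roll, pitch, yaw] about the fixed x, y, z axes, in that order (R = Rz(yaw) Ry(pitch) Rx(roll)).
In Python, from workcell import * gives the robot as it stands. The module is installed in compiled form; this text tells all that it offers.
- The arm moves only by the tool jog_arm, never from a script. Its arguments are lists of equal length, an entry for each row: "linear": the shift along the tool's x, y, z in units of 50 mm (1.0 is 50 mm), a list of three; "twist": the turn about the tool's z in units of 8 degrees (1.0 is 8 degrees); "fingers": the finger opening in mm, from 0 to 87.6. In form: {"linear": [[x, y, z], ...], "twist": [twist, ...], "fingers": [fingers, ...]}. A call has 1 to 20 rows; each row is the pose to reach, as a shift and turn from the pose commanded when the call began, along the tool's axes at that moment; what a row does not reach only later rows make up. A row lasts 1/10 s, in which the tool goes at most 50 mm and 8.59 degrees, less where a joint would pass 70% of its speed; a pose out of reach is approached as far as the arm can. A call with a gripper value outside its range is refused whole. The fingers move at their own pace and stop on an object; the grip force is fixed at half the most. Time passes only in rows, so rows that repeat a pose let the fingers close. It gives the time, the measured TCP pose, the force, the opening and the grip force at its end, in the units of the state.
- read_state(): the state, without advancing time (a new reading comes with each control period).
- get_image(name): name is "scene" or "top"; returns (picture, depth): 384x512x3 uint8, red, green, blue; 384x512 float32, m along the optical axis (not along the pixel's ray), 0 where there is no reading.
- camera_info(name): a dict with "mtx" (3x3 intrinsics, pixels), "R" (3x3) and "t" (3): a world point X has camera coordinates R X + t. Camera axes: x right, y down, z forward; pixel columns grow to the right and rows downward; lengths in m; the calibration is good to about 2 mm. A picture is of the moment at which its call begins. camera_info takes no time and is no camera call.
- hand_in(): hands the job in; it is judged then, once.
The state is a dict: "clock": time; "joints": joint angles; "joint_vel": joint speeds; "joint_efforts": joint torques, N m; "tool_pos": TCP position; "ee_rot": TCP orientation; "contact_force": force on the tool from outside, world axes, zero at the start; "moment": the same for the moment, N m; "width": finger opening in m; "grip_force": force on a finger pad.
Only numpy, scipy, OpenCV 4.12 (cv2) and the standard library are available. Lean on these libraries where they do the work, as an engineer would, in place of code of your own. Each camera call takes 0.05 s, during which the arm holds its last target. There are 200 camera calls.

## Task

The hob on the repair bench has lost one of its two tap knobs: pick up the loose bar-shaped knob with the pointer (not the plain round one), turn it so that the flat in its bore matches the flat of the bare tap shaft, and push it fully home on the shaft. Then press it down against the tap's spring as far as it goes, as when lighting a burner, and finish while still holding it pressed down. Leave the other things on the bench where they are.

Things in the scene. Friction and masses are not known exactly. Their poses are not given: they have to be found in the camera images.
- knob: Loose black knob on the bench, bore down, about 45 g, 48 mm high. Round skirt 46 mm across, 22 mm high; above it a grip bar along its x. At the bar's +x end a wedge pointer (z 22 to 34 mm) juts beyond the skirt to x = 33 mm; a pale index line marks the +x half of the bar's top. The bore's flat is right under the pointer. Origin: centre of the underside; z up.
- knob_bore (a point): Roof of the knob's blind D-shaped bore, on its axis, 16 mm above the underside; axes as the knob's. Bore 16 mm across, 16 mm deep, its flat 5 mm from the axis on the +x side, square to x: 1 mm play all round on the shaft, so it goes on only within about 8 degrees of the right turn. On a knob fully home this point touches the shaft's tip.
- knob_grip (a point): Middle of the knob's grip bar, 35 mm above the underside and 2 mm to -x of the axis; axes as the knob's. The bar is 14 mm thick (along y) with flat parallel sides to pinch, from x = -23 to +19 mm and z = 22 to 48 mm of the knob.
- shaft_tip (a point): Centre of the top end of the bare, upright steel tap shaft, 96 mm above the bench at rest; z up. Shaft 14 mm across, one flat 4 mm from its axis on its +x side, square to x; the top 4 mm taper to two thirds. It stands 26 mm out of the hob's flat top. The knob's x must point the same way as this x. The shaft turns only stiffly (0.08 N m).
- tap_push (a joint): How far the tap shaft is pressed down, m: 0 at rest, 0.006 at its stop. A spring pushes it back: about 4.5 N to start it moving, 10 N at the stop.
- hob: Steel two-burner hob, fixed: 400 mm along its x, 300 mm along y, flat top 70 mm above the bench; pan supports up to 106 mm high, only at x > -45 mm. Origin: centre of the underside; z up; its front with the taps, -x, faces the robot. Bare shaft at x = -145, y = -70 mm; the tap at x = -145, y = +70 mm already has a knob like the loose one (top 128 mm above the bench).
- round_knob: Bystander: plain round black knob of another appliance, loose, 54 mm across, 34 mm high, no pointer. Origin under its centre.
- burner_cap: Bystander: loose dark steel burner cap, a disc 62 mm across, 12 mm high. Origin under its centre.
- wrench: Bystander: steel wrench lying on the bench.
- screwdriver: Bystander: screwdriver lying on the bench.
- parcel_a: Bystander: loose cardboard parcel 130 x 100 x 80 mm high. Origin under its centre.
- parcel_b: Bystander: loose cardboard parcel 120 x 90 x 60 mm high. Origin under its centre.
- tape_roll: Bystander: roll of brown packing tape lying flat, 96 mm across, 48 mm high. Origin under its centre.

How it is judged:
On the way:
1. the knob is picked up, clear of the bench, in the gripper (height (world z) of knob above 0.04 m and contact force between the fingers and knob above 1 N), for 0.2 s.
At the end, for the whole second after the job is handed in: Through the last second: knob home on the bare shaft (bore roof within 2.5 mm of the tip, 3 mm sideways, flats within 0.25 rad, tilt under 0.12 rad), shaft pressed at least 4.5 of 6 mm (knob on tap 5 to 60 N), fingers on the knob, it is at rest, no bystander moved 40 mm (z of knob_bore in the frame of shaft_tip below 0.0025 m and horizontal distance between knob_bore and shaft_tip below 0.003 m and angle between the x axis of knob and the x axis of shaft_tip, either way round below 0.25 rad and angle between knob's own z axis and vertical below 0.12 rad and value of joint tap_push above 0.0045 m and contact force between knob and hob between 5 and 60 N and contact force between the fingers and knob above 2 N and linear speed of knob below 0.02 m/s and distance of each of round_knob, burner_cap, wrench, screwdriver, parcel_a, parcel_b, tape_roll from where it was at the start of the episode below 0.04 m); the arm keeps its last pose, push and grip.
It fails at once if a bystander on the bench is shoved more than 40 mm from its place (distance of any of round_knob, burner_cap, wrench, screwdriver, parcel_a, parcel_b, tape_roll from where it was at the start of the episode above 0.04 m).
It also fails if it takes over 35 s, if anything falls off the work surface, if the arm or the gripper's body presses on something with over 40 N, if the wrist force passes 120 N, or if a joint passes its speed limit or range.

## Working session

There is one attempt and no reset: what is moved stays moved. The work goes in short steps, Python scripts to look and compute and a tool call to move; the robot and the scene stay as the last step left them, time stands still between calls to the robot, and variables do not carry over. Pictures are saved under pics/ and viewed, at most 10 in all, crops included, and the job is handed in when it is done.

Besides the shell and the picture viewer there is one more tool, called as a command line: name --pt "numbers of a row" for each row, then --argument value for the rest. jog_arm: Moves the arm, as the interface text tells. Its arguments: {"type":"object","properties":{"linear":{"type":"array","items":{"type":"array","items":{"type":"number"}}},"twist":{"type":"array","items":{"type":"number"}},"fingers":{"type":"array","items":{"type":"number"}}},"required":["linear","twist","fingers"]}

```bash
mkdir -p pics; python3 - <<'E'
from workcell import *
import cv2,numpy as np
for n in("scene","top"):
    p,d=get_image(n);cv2.imwrite(f"pics/{n}0.png",p[:,:,::-1]);np.savez(f"{n}0.npz",p=p,d=d)
    c=camera_info(n);print(n,c)
print(read_state())
E
```

```text
scene {'mtx': array([[437.79151629,   0.        , 246.84961451],
       [  0.        , 437.79151629, 194.65555153],
       [  0.        ,   0.        ,   1.        ]]), 'R': array([[ 0.85339495,  0.52126368,  0.00111264],
       [ 0.36833927, -0.60151928, -0.70887286],
       [-0.3688404 ,  0.60535835, -0.7053354 ]]), 't': array([-0.49124036, -0.15958016,  1.75865809])}
top {'mtx': array([[428.8234958 ,   0.        , 258.80258694],
       [  0.        , 428.8234958 , 194.1289801 ],
       [  0.        ,   0.        ,   1.        ]]), 'R': array([[ 0.01531537, -0.9998466 , -0.00849813],
       [-0.99827893, -0.01480906, -0.05674387],
       [ 0.05660931,  0.00935256, -0.9983526 ]]), 't': array([-0.0279245 ,  0.57500096,  1.41242023])}
{'clock': 0.1, 'joints': array([-9.46869103e-01,  3.59342977e-01,  1.11144684e-02, -3.45090732e-04,
       -1.22408702e+00, -2.88077509e-01]), 'joint_vel': array([-1.88994689e-03, -1.51544354e-03,  3.29987062e-03, -2.40560474e-04,
        4.58006865e-05, -1.11905229e-03]), 'joint_efforts': array([-2.25878888e-03, -5.84162378e+01,  2.93750328e+01,  7.01553136e+00,
        1.01566533e-02, -4.22808864e-05]), 'tool_pos': array([ 0.22228744, -0.63689144,  0.24267617]), 'ee_rot': array([ 3.14004388e+00, -1.20613395e-04, -2.80586036e+00]), 'contact_force': array([0.40758798, 0.15114891, 0.96963836]), 'moment': array([0.01346757, 0.00176376, 0.05806863]), 'grip_force': 0.0, 'width': 0.0875620964616952}
```

View pics/scene0.png

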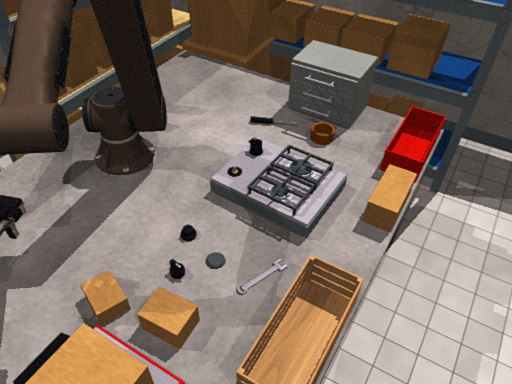

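View pics/top0.png

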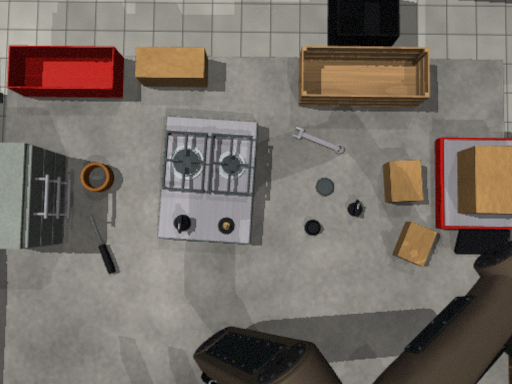

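The loose knob is at about (177,270) in the scene view and (355,208) in the top view. The bare shaft is at about (235,171) and (227,226). Next I'll look at enlarged crops of both.

```bash
python3 - <<'E'
import cv2,numpy as np
def crop(n,u,v,r=16):
    p=np.load(f"{n}0.npz")["p"][v-r:v+r,u-r:u+r,::-1]
    p=cv2.convertScaleAbs(p,alpha=1.6,beta=15)
    return cv2.resize(p,(296,296),interpolation=cv2.INTER_NEAREST)
a=np.hstack([crop("top",355,208),crop("scene",177,270)])
b=np.hstack([crop("top",227,226),crop("scene",235,171)])
cv2.imwrite("pics/c1.png",np.vstack([a,b]))
E
cat > h.py <<'E'
from workcell import *
import cv2,numpy as np
def tri(uvt,uvs):
    P=[];
    for n in("top","scene"):
        c=camera_info(n);P.append(c["mtx"]@np.c_[c["R"],c["t"]])
    X=cv2.triangulatePoints(P[0],P[1],np.float64(uvt).reshape(2,1),np.float64(uvs).reshape(2,1))
    return (X[:3]/X[3]).ravel()
def ray(n,uv,z):
    c=camera_info(n);d=c["R"].T@np.linalg.solve(c["mtx"],[*uv,1.]);o=-c["R"].T@c["t"]
    return o+d*(z-o[2])/d[2]
def cloud(n,p,d,zmin,zmax,xy,r):
    c=camera_info(n);v,u=np.nonzero(d>0);D=d[v,u]
    X=(np.linalg.solve(c["mtx"],np.c_[u,v,np.ones(len(u))].T)*D).T
    W=(X-c["t"])@c["R"]
    k=(W[:,2]>zmin)&(W[:,2]<zmax)&(np.hypot(W[:,0]-xy[0],W[:,1]-xy[1])<r)
    return W[k],p[v[k],u[k]]
E
python3 - <<'E'
from h import *
print(tri((355,208),(177,270)),tri((227,226),(235,171)),tri((183,222),(256,143)))
for n in("top","scene"):
    z=np.load(n+"0.npz")
    k=ray("top",(355,208),.04);s=ray("top",(227,226),.09)
    for nm,q,a in(("knob",k,.02),("bar",k,.042),("shaft",s,.078)):
        W,_=cloud(n,z["p"],z["d"],a,.2,q,.06);print(n,nm,len(W),W.mean(0),W.max(0)[2])
E
```

```text
[ 0.53315003 -0.34039945  0.01395331] [0.47150809 0.08208017 0.0707251 ] [0.48182337 0.21446102 0.11428941]
top knob 142 [ 0.53140921 -0.33580212  0.03456648] 0.053160149499323454
top bar 55 [ 0.52813755 -0.33762718  0.04724915] 0.053160149499323454
top shaft 20 [0.46997386 0.08262274 0.09112724] 0.10080090011824347
scene knob 174 [ 0.53419972 -0.34591609  0.03468566] 0.053135715235368315
scene bar 60 [ 0.53016641 -0.34224099  0.0477055 ] 0.053135715235368315
scene shaft 20 [0.47105383 0.0778094  0.08795468] 0.0964888788886457
```

View pics/c1.png

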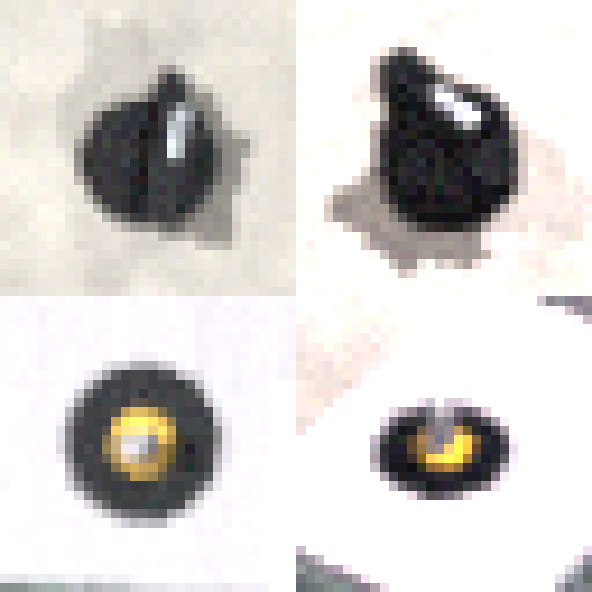

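In the crops, the knob's index line and pointer point up in the top view, so its yaw is about 0. The shaft is a small grey stub on a gold ring, near (227,226) in the top view. I'll refine the knob's yaw and look at the shaft's pixels for its flat.

```bash
python3 - <<'E'
from h import *
np.set_printoptions(linewidth=220,precision=4,suppress=True)
for n,u,v in(("top",227,226),("scene",235,171)):
    p=np.load(n+"0.npz")["p"][v-7:v+7,u-8:u+8]
    print(n,u-8,v-7)
    for r in p: print(" ".join("%3d/%3d"%(q[0],q[2]) for q in r))
A=[]
for n,u,v in(("top",227,226),("scene",235,171)):
    p=np.load(n+"0.npz")["p"][v-12:v+12,u-14:u+14,::-1]
    A.append(cv2.resize(p,(392,336),interpolation=cv2.INTER_CUBIC))
cv2.imwrite("pics/c2.png",np.hstack(A))
# knob line, pale pixels, at z=.048
for n,u,v in(("top",355,208),("scene",177,270)):
    p=np.load(n+"0.npz")["p"]; r=8
    g=p[v-r:v+r,u-r:u+r].astype(int).sum(2)/3
    print(n,u-r,v-r);print(g.astype(int))
E
```

```text
top 219 219
145/149 116/120  67/ 67  34/ 37  32/ 36  31/ 34  35/ 36  36/ 35  29/ 33  32/ 33  31/ 34  25/ 28  51/ 53 111/112 143/146 152/152
120/122  65/ 64  35/ 39  28/ 35  38/ 40  31/ 33  33/ 41  25/ 31  34/ 38  30/ 36  38/ 37  32/ 34  33/ 35  62/ 61 131/133 150/154
 88/ 90  39/ 41  25/ 31  31/ 38  34/ 36  31/ 34  48/ 38  49/ 33  36/ 34  35/ 34  34/ 37  32/ 34  37/ 40  34/ 38 109/109 142/147
 52/ 55  32/ 34  33/ 30  35/ 37  45/ 35 109/ 45 133/ 54 130/ 49 113/ 45  70/ 37  39/ 37  30/ 34  31/ 34  28/ 34  44/ 46 127/130
 43/ 44  32/ 38  27/ 33  30/ 34 114/ 47 175/ 57 191/ 62 192/ 66 166/ 57 140/ 51  83/ 41  35/ 39  35/ 37  34/ 38  27/ 31 113/115
 35/ 36  31/ 33  32/ 36  49/ 36 150/ 61 168/ 81 166/ 87 169/ 93 141/ 70 176/ 62 118/ 45  31/ 26  31/ 38  31/ 35  34/ 36  80/ 81
 34/ 35  32/ 34  30/ 34  75/ 40 119/ 71 131/120 128/126 124/126  85/ 85 140/ 55 105/ 37  33/ 15  25/ 26  29/ 33  29/ 31  76/ 77
 31/ 35  38/ 41  29/ 35  84/ 43 115/ 72 143/137 140/141 107/110  72/ 68  92/ 39  69/ 25  28/ 22  14/ 19  28/ 31  36/ 38  89/ 90
 30/ 33  30/ 33  38/ 36  56/ 40 104/ 53 138/105 119/100  94/ 71 
[... 3981 characters left out ...]
  53 110  70  11   7  22 104]
 [ 95  32   8  14  11   6   0   9   7  11  21  17   0  15  19  64]
 [100  20  11   8   3  14  16   4   1   3  12   6  21  22  19  57]
 [ 94  27   7   8  17  11  11  17   0  12  12  17  24  19  14  38]
 [ 93  31   1  14  14  21   4  16   9   5  14  17  21  20  18  32]
 [ 67  20  10  20  17  13  10  18   9  15   5  28  21  25  18  43]
 [ 77  40   1  18  11  21  14  18  11  11   8   4  19  26  17  36]
 [ 85  50  10   8  13   3  14   7  19  16   6   6   6   3   0  53]
 [ 89  57  20   4   2   1  10   3   7   9  14   0   8   7  32 109]
 [ 85  85  47  11   5   9  11  10   7  10   7   0   1  35  97 133]
 [ 88  89  72  40  18   1   1   3   1   0   2   8  34 102 130 137]]
```

View pics/c2.png

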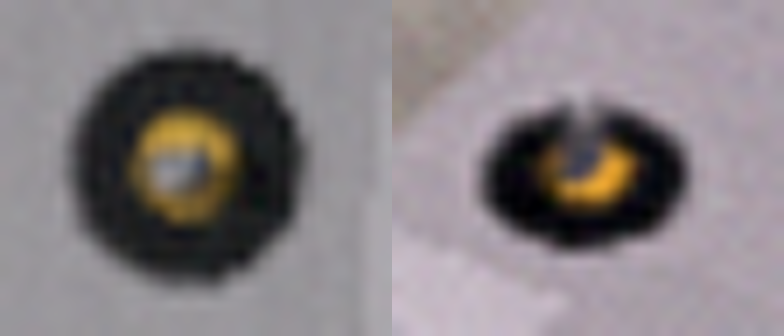

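Top view: the shaft patch is wide across (columns 224–227) and short vertically (rows 225–227), with more gold above it. So the flat faces roughly +x world. I'll fit its yaw with a rendered D-shape and fit the knob's line at the same time.

```bash
cat > fit.py <<'E'
from h import *
from scipy.optimize import minimize
def D(s,yaw,c,z):
    a=np.linspace(0,2*np.pi,73);x=np.minimum(7*s*np.cos(a),4*s)*1e-3;y=7e-3*s*np.sin(a)
    return np.c_[c[0]+x*np.cos(yaw)-y*np.sin(yaw),c[1]+x*np.sin(yaw)+y*np.cos(yaw),np.full(73,z)]
def proj(n,X):
    c=camera_info(n);q=(X@c["R"].T+c["t"])@c["mtx"].T;return q[:,:2]/q[:,2:]
S=16;V=(("top",227,226),("scene",235,171));obs={};r=9
for n,u,v in V:
    p=np.load(n+"0.npz")["p"][v-r:v+r,u-r:u+r].astype(float)
    obs[n]=(p[...,0]-p[...,2])/(p[...,0]+p[...,2]+30); obs[n]=np.clip(obs[n],0,1)
def render(n,u,v,c,yaw,R,off,zr):
    m=np.zeros((2*r*S,2*r*S),np.uint8)
    T=lambda X:np.int32(np.round((proj(n,X)+off-[u-r-.5,v-r-.5])*S))
    a=np.linspace(0,2*np.pi,73)
    cv2.fillPoly(m,[T(np.c_[c[0]+R*np.cos(a),c[1]+R*np.sin(a),np.full(73,zr)])],255)
    for (s1,z1),(s2,z2) in(((1,zr),(1,.092)),((1,.092),(.67,.096))):
        cv2.fillConvexPoly(m,cv2.convexHull(T(np.r_[D(s1,yaw,c,z1),D(s2,yaw,c,z2)])),0)
    m=cv2.resize(m,(2*r,2*r),interpolation=cv2.INTER_AREA)/255.
    return cv2.GaussianBlur(m,(0,0),.4)
def cost(q,yaw,views=V):
    e=0
    for i,(n,u,v) in enumerate(views):
        off=np.array(q[3:5]) if n=="scene" else 0
        m=render(n,u,v,(q[0]/1e3,q[1]/1e3),yaw,q[2]/1e3,off,q[5]/1e3)
        g=(m*obs[n]).sum()/((m*m).sum()+1e-9)
        e+=((obs[n]-g*m)**2).sum()
    return e
E
python3 - <<'E'
from fit import *
for d in range(-180,180,15):
    b=min((minimize(cost,[470.,y,12,0,0,73.],args=(np.radians(d),),method="Nelder-Mead",options=dict(initial_simplex=np.array([470.,y,12,0,0,73])+np.vstack([np.zeros(6),np.diag([3,3,1,.7,.7,3.])]),maxfev=350)) for y in(81.,)),key=lambda r:r.fun)
    t=min((cost(b.x,np.radians(d),V[:1]),cost(b.x,np.radians(d),V[1:])))
    print(d,round(b.fun,3),round(cost(b.x,np.radians(d),V[:1]),3),np.round(b.x,1))
for n,(r0,r1,c0,c1),z in(("top",(203,209,356,360),.048),("scene",(262,268,175,181),.048)):
    g=np.load(n+"0.npz")["p"].mean(2)[r0:r1,c0:c1];w=np.clip(g-45,0,None)
    v,u=np.mgrid[r0:r1,c0:c1];P=np.array([ray(n,(a,b),z)[:2] for a,b in zip(u.ravel(),v.ravel())])
    w=w.ravel();m=(w[:,None]*P).sum(0)/w.sum();C=(P-m).T@(w[:,None]*(P-m))/w.sum();l,E=np.linalg.eigh(C)
    e=E[:,1];print(n,"line mid",m,"yaw",np.degrees(np.arctan2(e[1],e[0])),np.sqrt(l))
E
```

```text
-180 1.199 0.463 [ 4.703e+02  8.430e+01  1.310e+01 -0.000e+00 -1.000e-01  7.000e+01]
-165 1.277 0.461 [470.5  84.3  13.    0.    0.   70.5]Traceback (most recent call last):
  File "<stdin>", line 3, in <module>
  File "<stdin>", line 3, in <genexpr>
    res = _minimize_neldermead(fun, x0, args, callback, bounds=bounds,
                               **options)
    fxr = func(xr)
    fx = function(np.copy(x), *(wrapper_args + args))
  File "fit.py", line 25, in cost
    m=render(n,u,v,(q[0]/1e3,q[1]/1e3),yaw,q[2]/1e3,off,q[5]/1e3)
  File "fit.py", line 18, in render
    cv2.fillConvexPoly(m,cv2.convexHull(T(np.r_[D(s1,yaw,c,z1),D(s2,yaw,c,z2)])),0)
                                        ~^^^^^^^^^^^^^^^^^^^^^^^^^^^^^^^^^^^^^^
  File "fit.py", line 14, in <lambda>
    T=lambda X:np.int32(np.round((proj(n,X)+off-[u-r-.5,v-r-.5])*S))
                                  ~~~~^^^^^
  File "fit.py", line 7, in proj
    c=camera_info(n);q=(X@c["R"].T+c["t"])@c["mtx"].T;return q[:,:2]/q[:,2:]
ValueError: time passes only in moves, steps and waits
```

```bash
python3 - <<'E'
import re
s=open("h.py").read().replace("import cv2,numpy as np\n","import cv2,numpy as np\n_ci={n:camera_info(n) for n in('top','scene')}\ncamera_info=_ci.get\n",1);open("h.py","w").write(s)
E
python3 - <<'E'
from fit import *
for n,(r0,r1,c0,c1),z in(("top",(203,209,356,360),.048),("scene",(262,268,175,181),.048)):
    g=np.load(n+"0.npz")["p"].mean(2)[r0:r1,c0:c1];w=np.clip(g-45,0,None)
    v,u=np.mgrid[r0:r1,c0:c1];P=np.array([ray(n,(a,b),z)[:2] for a,b in zip(u.ravel(),v.ravel())])
    w=w.ravel();m=(w[:,None]*P).sum(0)/w.sum();C=(P-m).T@(w[:,None]*(P-m))/w.sum();l,E=np.linalg.eigh(C)
    e=E[:,1];print(n,"line mid",m,"yaw",np.degrees(np.arctan2(e[1],e[0])),np.sqrt(l))
for d in range(-180,180,20):
    b=minimize(cost,[470.,81,12,0,0,73.],args=(np.radians(d),),method="Nelder-Mead",options=dict(initial_simplex=np.array([470.,81,12,0,0,73])+np.vstack([np.zeros(6),np.diag([3,3,1,.7,.7,3.])]),maxfev=300))
    print(d,round(b.fun,3),round(cost(b.x,np.radians(d),V[:1]),3),np.round(b.x,1),flush=True)
E
```

```text
top line mid [ 0.54055242 -0.34100259] yaw 167.43568769192547 [0.00188089 0.00526788]
scene line mid [ 0.54059869 -0.33999982] yaw 143.28991405194532 [0.00387243 0.00615142]
-180 1.199 0.463 [ 4.703e+02  8.430e+01  1.310e+01 -0.000e+00 -1.000e-01  7.000e+01]
-160 1.29 0.46 [ 4.704e+02  8.430e+01  1.300e+01 -0.000e+00  1.000e-01  7.080e+01]
-140 1.401 0.444 [ 4.706e+02  8.400e+01  1.300e+01 -1.000e-01  1.000e-01  7.100e+01]
-120 1.31 0.44 [470.7  83.9  13.    0.    0.   70.5]
-100 1.172 0.426 [ 4.706e+02  8.410e+01  1.310e+01 -0.000e+00 -1.000e-01  7.010e+01]
-80 1.061 0.372 [470.8  83.9  12.9  -0.    0.   70.6]
-60 0.981 0.356 [ 4.709e+02  8.410e+01  1.300e+01 -1.000e-01 -2.000e-01  6.940e+01]
-40 0.829 0.306 [ 4.71e+02  8.41e+01  1.31e+01 -1.00e-01 -1.00e-01  7.04e+01]
-20 0.707 0.229 [ 4.71e+02  8.40e+01  1.29e+01 -1.00e-01  0.00e+00  7.10e+01]
0 0.559 0.151 [470.9  84.2  13.   -0.   -0.   70.5]
20 0.61 0.2 [ 4.71e+02  8.43e+01  1.29e+01 -0.00e+00 -1.00e-01  7.01e+01]
40 0.781 0.305 [4.71e+02 8.42e+01 1.30e+01 0.00e+00 1.00e-01 7.07e+01]
60 1.0 0.411 [ 4.709e+02  8.450e+01  1.280e+01 -1.000e-01  1.000e-01  7.070e+01]
80 1.17 0.485 [ 4.709e+02  8.450e+01  1.300e+01 -1.000e-01 -1.000e-01  7.000e+01]
100 1.233 0.542 [ 4.707e+02  8.440e+01  1.300e+01 -1.000e-01 -1.000e-01  7.010e+01]
120 1.24 0.562 [ 4.706e+02  8.460e+01  1.310e+01 -1.000e-01 -1.000e-01  6.960e+01]
140 1.236 0.551 [ 4.705e+02  8.460e+01  1.310e+01 -1.000e-01 -1.000e-01  7.000e+01]
160 1.203 0.508 [ 4.705e+02  8.440e+01  1.310e+01 -1.000e-01 -1.000e-01  7.020e+01]
```

```bash
cat > kfit.py <<'E'
from fit import *
def kn(n,u,v,q,z0=0,rr=14):
    x,y,t=q[0]/1e3,q[1]/1e3,q[2]; ct,st=np.cos(t),np.sin(t)
    W=lambda P:np.c_[x+P[:,0]*ct-P[:,1]*st,y+P[:,0]*st+P[:,1]*ct,P[:,2]+z0]
    T=lambda P:np.int32(np.round((proj(n,W(np.array(P)/1e3*1.))-[u-rr-.5,v-rr-.5])*S))
    box=lambda x0,x1,y1,z0,z1:[(a,b,c) for a in(x0,x1) for b in(-y1,y1) for c in(z0,z1)]
    a=np.linspace(0,2*np.pi,49)
    sk=[(23*np.cos(i),23*np.sin(i),z) for i in a for z in(0,22)]
    wd=[(15,-7,22),(15,7,22),(15,-7,34),(15,7,34),(33,0,22),(33,0,34)]
    m=np.zeros((2*rr*S,2*rr*S),np.uint8)
    for P in(sk,box(-23,19,7,22,48),wd): cv2.fillConvexPoly(m,cv2.convexHull(T(P)),255)
    cv2.fillConvexPoly(m,cv2.convexHull(T([(1,-1.3,48),(18,-1.3,48),(18,1.3,48),(1,1.3,48)])),0)
    return cv2.GaussianBlur(cv2.resize(m,(2*rr,2*rr),interpolation=cv2.INTER_AREA)/255.,(0,0),.4)
def ko(n,u,v,tag="0",rr=14):
    g=np.load(n+tag+".npz")["p"][v-rr:v+rr,u-rr:u+rr].mean(2)
    return np.clip((95-g)/60,0,1)
E
python3 - <<'E'
from kfit import *
K=(("top",355,208),("scene",177,270));O=[ko(*k) for k in K]
f=lambda q,ks=(0,1):sum(((kn(*K[i],q)-O[i])**2).sum() for i in ks)
for ks in((0,),(1,),(0,1)):
    b=min((minimize(f,[531.,-338,t],args=(ks,),method="Nelder-Mead",options=dict(initial_simplex=np.array([531.,-338,t])+np.vstack([np.zeros(3),np.diag([4,4,.2])]))) for t in(-.3,0,.2)),key=lambda r:r.fun)
    print(ks,b.x[:2],np.degrees(b.x[2]),b.fun)
for d in range(-8,20,4):
    b=minimize(cost,[471.,84,13,0,0,70.],args=(np.radians(d),),method="Nelder-Mead",options=dict(initial_simplex=np.array([471.,84,13,0,0,70])+np.vstack([np.zeros(6),np.diag([1,1,1,.7,.7,3.])]),maxfev=300))
    print(d,round(b.fun,3),round(cost(b.x,np.radians(d),V[:1]),3),np.round(b.x,1))
E
```

```text
(0,) [ 531.14713504 -339.89645925] -6.113590480348502 8.126052179905123
(1,) [ 532.0701513  -342.01640701] -12.58409529334003 15.802552081547717
(0, 1) [ 531.3590694  -340.90531541] -6.679652419317685 28.327390874511234
-8 0.619 0.189 [ 4.71e+02  8.43e+01  1.30e+01 -1.00e-01  1.00e-01  7.09e+01]
-4 0.589 0.18 [471.   84.2  13.1  -0.    0.   70.8]
0 0.564 0.161 [ 4.71e+02  8.42e+01  1.30e+01 -1.00e-01  0.00e+00  7.09e+01]
4 0.547 0.174 [ 4.71e+02  8.44e+01  1.31e+01 -1.00e-01 -0.00e+00  7.05e+01]
8 0.546 0.183 [471.   84.4  13.1  -0.   -0.   70.5]
12 0.55 0.19 [ 4.71e+02  8.43e+01  1.31e+01 -1.00e-01 -1.00e-01  7.03e+01]
16 0.577 0.194 [471.   84.4  13.   -0.    0.   70.3]
```

Knob: about (0.531, −0.340), yaw about −9°. Shaft: (0.471, 0.084), yaw about +5°. Next, the approach above the knob.

```bash
cat > go.py <<'E'
import sys
from h import *
np.set_printoptions(precision=4,suppress=True)
def to(x,y,z,yaw):
    s=read_state();p=s["tool_pos"];a=s["ee_rot"][2];d=np.array([x,y,z])-p
    X=np.array([np.cos(a),np.sin(a),0]);Y=np.array([np.sin(a),-np.cos(a),0])
    dy=(np.radians(yaw)-a+np.pi)%(2*np.pi)-np.pi
    print("linear",d@X/.05,d@Y/.05,-d[2]/.05,"twist",-np.degrees(dy)/8,"clock",s["clock"],p,np.degrees(s["ee_rot"]),"F",s["contact_force"],"w",s["width"])
if len(sys.argv)==5: to(*map(float,sys.argv[1:]))
E
python3 go.py .5293 -.3397 .13 171
```

```text
linear -7.755694515780221 3.5890094067597498 2.253523340501938 twist 3.5295054677731192 clock 0.1 [ 0.2223 -0.6369  0.2427] [ 179.9113   -0.0069 -160.764 ] F [0.4076 0.1511 0.9696] w 0.0875620964616952
```

jog_arm --pt "-7.755 3.59 1.6" --pt "-7.755 3.59 2.25" --pt "-7.755 3.59 2.25" --pt "-7.755 3.59 2.25" --pt "-7.755 3.59 2.25" --pt "-7.755 3.59 2.25" --pt "-7.755 3.59 2.25" --pt "-7.755 3.59 2.25" --pt "-7.755 3.59 2.25" --pt "-7.755 3.59 2.25" --pt "-7.755 3.59 2.25" --pt "-7.755 3.59 2.25" --pt "-7.755 3.59 2.25" --pt "-7.755 3.59 2.25" --twist '[3.53,3.53,3.53,3.53,3.53,3.53,3.53,3.53,3.53,3.53,3.53,3.53,3.53,3.53]' --fingers '[44,44,44,44,44,44,44,44,44,44,44,44,44,44]'

```text
clock: 1.5
tool_pos: [0.5287, -0.341, 0.1315]
ee_rot: [-3.142, 0.001, 2.983]
contact_force: [-1.1, 0.2, -0.3]
width: 0.0438
grip_force: 0.0
```

```bash
python3 go.py .5293 -.3397 .044 171
```

```text
linear -0.008523276987840216 0.027441668051490724 1.7498246719492063 twist -0.011982355523136328 clock 1.5 [ 0.5287 -0.341   0.1315] [-179.9968    0.0323  170.9041] F [-1.0671  0.2388 -0.2531] w 0.04377513732410681
```

jog_arm --pt "0 0 0.8" --pt "0 0 1.4" --pt "0 0 1.72" --pt "0 0 1.72" --pt "0 0 1.72" --pt "0 0 1.72" --pt "0 0 1.72" --pt "0 0 1.72" --pt "0 0 1.72" --pt "0 0 1.72" --twist '[0,0,0,0,0,0,0,0,0,0]' --fingers '[44,44,44,44,44,5,5,5,5,5]'

```text
clock: 2.5
tool_pos: [0.5296, -0.3401, 0.0455]
ee_rot: [-3.141, 0.001, 2.985]
contact_force: [-0.5, 0.9, 3.7]
width: 0.0136
grip_force: 30.0
```

jog_arm --pt "0 0 0" --pt "0 0 0" --pt "0 0 0" --pt "0 0 -0.6" --pt "0 0 -1.4" --pt "0 0 -2.2" --pt "0 0 -2.6" --pt "0 0 -2.6" --pt "0 0 -2.6" --twist '[0,0,0,0,0,0,0,0,0]' --fingers '[5,5,5,5,5,5,5,5,5]'

```text
clock: 3.4
tool_pos: [0.5292, -0.3398, 0.175]
ee_rot: [3.141, 0.0, 2.984]
contact_force: [-0.1, 0.8, -1.8]
width: 0.014
grip_force: 30.0
```

```bash
python3 go.py .4688 .0843 .172 185
```

```text
linear 2.5222646542764227 8.188454817658675 0.059380494160319874 twist -1.751856474437986 clock 3.4 [ 0.5292 -0.3398  0.175 ] [179.9749   0.0247 170.9851] F [-0.12    0.8142 -1.7736] w 0.013966880972336402
```

Grasped (opening 14 mm), with the knob underside 45.5 mm below the TCP. Now to a point above the shaft.

jog_arm --pt "2.51 8.18 0" --pt "2.51 8.18 0" --pt "2.51 8.18 0" --pt "2.51 8.18 0" --pt "2.51 8.18 0" --pt "2.51 8.18 0" --pt "2.51 8.18 0" --pt "2.51 8.18 0" --pt "2.51 8.18 0" --pt "2.51 8.18 0" --pt "2.51 8.18 0" --pt "2.51 8.18 0" --pt "2.51 8.18 0" --pt "2.51 8.18 0" --twist '[-1.75,-1.75,-1.75,-1.75,-1.75,-1.75,-1.75,-1.75,-1.75,-1.75,-1.75,-1.75,-1.75,-1.75]' --fingers '[5,5,5,5,5,5,5,5,5,5,5,5,5,5]'

```text
clock: 4.8
tool_pos: [0.4694, 0.0826, 0.1748]
ee_rot: [-3.141, -0.0, -3.056]
contact_force: [0.8, -0.3, -0.4]
width: 0.0141
grip_force: 30.0
```

```bash
python3 go.py .4690 .0843 .1500 185; python3 - <<'E'
from h import *
A=[]
for n,u,v in(("scene",235,165),("top",227,226)):
    p,d=get_image(n);np.savez(f"{n}1.npz",p=p,d=d)
    A.append(cv2.resize(cv2.convertScaleAbs(p[v-30:v+20,u-25:u+25,::-1],alpha=1.8,beta=15),(400,400),interpolation=cv2.INTER_CUBIC))
cv2.imwrite("pics/c3.png",np.hstack(A))
E
```

```text
linear 0.005195382835973971 0.03361140919187709 0.4964911677617173 twist -0.011357093474182829 clock 4.8 [0.4694 0.0826 0.1748] [-179.9887   -0.0241 -175.0909] F [ 0.7851 -0.3431 -0.3913] w 0.014063411502762151
```

View pics/c3.png

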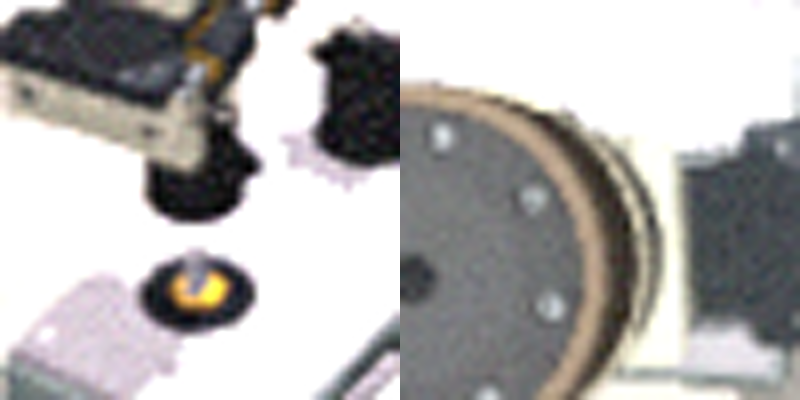

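Scene crop: the held knob hangs just above the shaft. The skirt's left and right edges are at crop x 147 and 245, and the pointer tip is at (258,165). I'll fit its in-hand offset from this view.

```bash
python3 - <<'E'
from kfit import *
u,v,rr=237,158,14
O=ko("scene",u,v,"1");O=np.clip(O,0,1)
M=np.zeros_like(O);M[12:22,2:26]=1
p=np.load("scene1.npz")["p"]
print(p.mean(2)[150:167,226:246].astype(int))
for z0 in(.1275,.1293,.131):
  f=lambda q:(M*(kn("scene",u,v,[q[0],q[1],np.radians(4.9)],z0)-O)**2).sum()
  b=minimize(f,[471.,83],method="Nelder-Mead",options=dict(initial_simplex=[[471.,83],[475,83],[471,87]]))
  print(z0,b.x,b.fun)
# bore axis image consistency: project predicted knob centre & shaft
print(proj("scene",np.array([[.4712,.0828,.1293],[.471,.0843,.096]])))
E
```

```text
[[ 89  80  76  89  99  99  88  71  55  31  11  27  28  61 155 187 201 195
  195 199]
 [ 82  69  43  63  82 100  88  87  79  44   8   0   5  74 176 205 205 202
  154 134]
 [ 87  80  71  81  92  97  85  88  83  53   1   5   0  34 116 185 204 198
  154 110]
 [ 97  87  80  89  95  88  86  90  82  54  13   6  10   8  45 110 182 201
  191 144]
 [158 127  87  85  93  94  92  94  88  45   8   3  12   3  12  39 111 188
  199 146]
 [179 139  56  36  56  66  88  94  60  25   8  11   0   2   0   5  62 164
  197 149]
 [186 135  55   4  19  24  35  47  30  13   0   1  13  10   4  16  84 173
  199 187]
 [182 139  53   0  10   3   5  15   6   6  15   1  16   6  38 119 176 193
  196 198]
 [179 127  47   5   5  15   9  12  11   6   3   0   1   8  76 170 199 196
  192 194]
 [173 126  46   0   1   0   9   8   7   7   6   8   2  12  79 173 204 194
  193 191]
 [171 167  93  19   0   9   2  12   7   9   4   0   0  27 120 184 199 195
  198 192]
 [168 174 142  77  21   6   3   0   1   1   3   2  38 117 179 195 198 199
  194 195]
 [173 181 179 176 126  70  35  29  23  33  53  93 164 192 202 196 198 197
  194 192]
 [172 179 189 185 177 177 178 155 145 175 196 195 200 201 196 197 194 195
  192 195]
 [179 178 180 185 182 185 188 188 191 202 202 203 198 200 196 194 195 192
  194 197]
 [181 181 179 180 185 187 185 165 162 172 196 202 199 200 195 198 197 196
  199 192]
 [182 180 187 183 185 186 153 112 100 101 141 169 193 205 198 194 199 196
  195 196]]
0.1275 [468.85992241  86.69080734] 2.02518993685003
0.1293 [469.99916005  84.91787732] 2.033572743146568
0.131 [471.0246222   83.31248295] 2.075671646829832
[[233.85691483 158.50384927]
 [234.21992327 165.38514934]]
```

```bash
python3 go.py .4691 .0842 .145 185
```

```text
linear 0.0045290667901930395 0.026398925863589454 0.5995555232898064 twist -0.009215969919220761 clock 4.9 [0.4694 0.0829 0.175 ] [-179.9993   -0.0074 -175.0737] F [-0.1602 -0.4807 -0.612 ] w 0.013697399098716053
```

jog_arm --pt "0.005 0.026 0.3" --pt "0.005 0.026 0.5" --pt "0.005 0.026 0.6" --pt "0.005 0.026 0.6" --pt "0.005 0.026 0.6" --twist '[0,0,0,0,0]' --fingers '[5,5,5,5,5]'

```text
clock: 5.4
tool_pos: [0.4692, 0.0848, 0.1452]
ee_rot: [-3.141, 0.0, -3.054]
contact_force: [-0.4, 0.3, 0.5]
width: 0.0137
grip_force: 30.0
```

```bash
python3 go.py .4691 .0842 .132 185
```

```text
linear 0.0028451195745372295 -0.011648919640003957 0.2644181921187255 twist 0.0005140347816776883 clock 5.4 [0.4692 0.0848 0.1452] [-179.9876    0.0008 -174.9959] F [-0.3649  0.2562  0.5302] w 0.013681175434725593
```

Slow descent to 0.134, which engages the taper and a bit more.

jog_arm --pt "0 -0.008 0.06" --pt "0 -0.008 0.1" --pt "0 -0.008 0.14" --pt "0 -0.008 0.18" --pt "0 -0.008 0.22" --pt "0 -0.008 0.22" --twist '[0,0,0,0,0,0]' --fingers '[5,5,5,5,5,5]'

```text
clock: 6.0
tool_pos: [0.4694, 0.0842, 0.1344]
ee_rot: [-3.141, 0.001, -3.054]
contact_force: [-0.6, -2.8, 6.1]
width: 0.0135
grip_force: 30.0
```

```bash
python3 go.py .4691 .0842 .1255 185; python3 -c "
from workcell import *;print(read_state()['moment'])"
```

```text
linear 0.006663671164084478 0.0011582632602206101 0.1787702047535178 twist 0.0031539998816992403 clock 6.0 [0.4694 0.0842 0.1344] [-179.9641    0.0371 -174.9748] F [-0.5601 -2.8106  6.0997] w 0.013546408717847054
[-1.20265414  0.08483506  0.05594335]
```

Contact: 6 N up and −2.8 N in y. I'll shift −y by 0.8 mm and look.

jog_arm --pt "0 -0.008 0" --pt "0 -0.016 0" --pt "0 -0.016 0" --pt "0 -0.016 0" --twist '[0,0,0,0]' --fingers '[5,5,5,5]'

```text
clock: 6.4
tool_pos: [0.4693, 0.0834, 0.1341]
ee_rot: [-3.141, 0.0, -3.054]
contact_force: [2.0, -4.3, 2.4]
width: 0.0138
grip_force: 30.0
```

```bash
python3 - <<'E'
from h import *
u,v=235,165
p,d=get_image("scene");np.savez("scene2.npz",p=p,d=d)
c=lambda q:cv2.resize(cv2.convertScaleAbs(q[v-25:v+20,u-22:u+23,::-1],alpha=2,beta=15),(400,400),interpolation=cv2.INTER_CUBIC)
cv2.imwrite("pics/c4.png",np.hstack([c(np.load("scene0.npz")["p"]),c(p)]))
s=read_state();print(s["tool_pos"],s["contact_force"],s["moment"])
E
```

```text
[0.46928489 0.08346236 0.13413491] [ 1.04080491 -4.09144909  3.11992863] [-1.77329815 -0.83308191 -0.00790344]
```

View pics/c4.png

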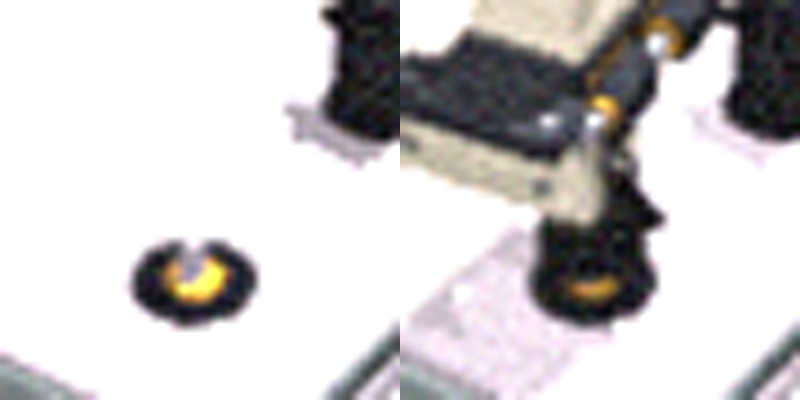

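The skirt now encloses the shaft and the force fell to about 3 N, so it seems to be engaging. Continuing down.

jog_arm --pt "0 0 0.04" --pt "0 0 0.08" --pt "0 0 0.08" --twist '[0,0,0]' --fingers '[5,5,5]'

```text
clock: 6.75
tool_pos: [0.4691, 0.0834, 0.1298]
ee_rot: [-3.141, -0.0, -3.054]
contact_force: [2.4, -6.5, 1.9]
width: 0.0138
grip_force: 30.0
```

jog_arm --pt "0 0.012 0" --pt "0 0.012 0" --pt "0 0.012 0" --twist '[0,0,0]' --fingers '[5,5,5]'

```text
clock: 7.05
tool_pos: [0.4691, 0.0836, 0.1298]
ee_rot: [-3.14, -0.0, -3.054]
contact_force: [4.1, -8.1, 0.7]
width: 0.0136
grip_force: 30.0
```

jog_arm --pt "-0.01 -0.02 0" --pt "-0.016 -0.036 0" --pt "-0.016 -0.036 0" --pt "-0.016 -0.036 0" --twist '[0,0,0,0]' --fingers '[5,5,5,5]'

```text
clock: 7.45
tool_pos: [0.4698, 0.0828, 0.1298]
ee_rot: [3.141, -0.0, -3.054]
contact_force: [-0.0, 1.0, 0.2]
width: 0.0137
grip_force: 30.0
```

Forces are now near zero, so the bore is centred. Pushing home and then pressing.

jog_arm --pt "0 0 0.04" --pt "0 0 0.08" --pt "0 0 0.12" --pt "0 0 0.12" --pt "0 0 0.12" --twist '[0,0,0,0,0]' --fingers '[5,5,5,5,5]'

```text
clock: 7.95
tool_pos: [0.4701, 0.0826, 0.1243]
ee_rot: [3.141, 0.0, -3.054]
contact_force: [-2.8, 1.2, 4.3]
width: 0.0139
grip_force: 30.0
```

jog_arm --pt "0.006 0 0.03" --pt "0.006 0 0.06" --pt "0.006 0 0.08" --pt "0.006 0 0.1" --pt "0.006 0 0.1" --twist '[0,0,0,0,0]' --fingers '[5,5,5,5,5]'

```text
clock: 8.45
tool_pos: [0.4701, 0.0826, 0.1197]
ee_rot: [3.141, 0.001, -3.054]
contact_force: [-1.9, 0.0, 9.3]
width: 0.0136
grip_force: 30.0
```

jog_arm --pt "0 0 0.02" --pt "0 0 0.04" --pt "0 0 0.04" --pt "0 0 0.04" --twist '[0,0,0,0]' --fingers '[5,5,5,5]'

```text
clock: 8.85
tool_pos: [0.4704, 0.0827, 0.119]
ee_rot: [3.141, 0.002, -3.053]
contact_force: [-7.7, -0.0, 22.4]
width: 0.0139
grip_force: 30.0
```

The stop is reached: 22 N, with the force rising sharply. I'll ease the side force and verify from the picture.

jog_arm --pt "0.01 0 0" --pt "0.01 0 0" --pt "0.01 0 0" --pt "0.01 0 0" --twist '[0,0,0,0]' --fingers '[5,5,5,5]'

```text
clock: 9.25
tool_pos: [0.4702, 0.0827, 0.119]
ee_rot: [3.141, 0.003, -3.053]
contact_force: [-5.3, -1.1, 20.5]
width: 0.0141
grip_force: 30.0
```

```bash
python3 - <<'E'
from h import *
u,v=240,160
p,d=get_image("scene")
cv2.imwrite("pics/c5.png",cv2.resize(cv2.convertScaleAbs(p[v-30:v+25,u-28:u+27,::-1],alpha=2,beta=15),(500,500),interpolation=cv2.INTER_CUBIC))
s=read_state();print(s["tool_pos"],s["contact_force"],s["grip_force"],s["clock"])
E
```

```text
[0.4702112  0.08266741 0.11904009] [-5.60849033 -1.13806867 20.63962353] 30.004886090755463 9.3
```

View pics/c5.png

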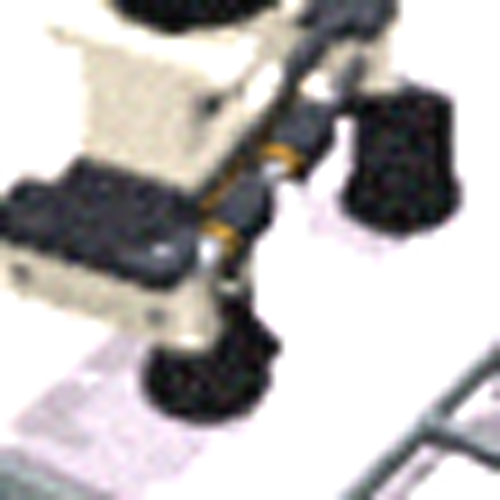

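The knob's skirt sits down on the black bezel at crop (210,380), lower than in the previous view. It is upright, held and pressed with about 20 N. Handing in.

```bash
python3 -c "
from workcell import *
print(hand_in())"
```

```text
the job is handed in; nothing more can be done
None
```

The knob is fully home on the bare shaft with flats matched, and I handed the job in at 9.3 s with the gripper still pressing it against the tap's stop at about 20 N; the hand-in returned no verdict.

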